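Open a centrifuge canister, brush it out and leave it open

ROBOT

A 7-joint arm with a two-finger parallel gripper is mounted at the origin on the work surface. World frame = base frame: x ahead of the robot, y to its left, z up, the work surface at z = 0. Lengths are in m, angles in rad, forces in N, time in s.
With the tool pointing down it reaches from about 0.35 to 0.9 m from the base axis. Payload 8.1 kg.
Tool frame: the origin (TCP) lies at the very end of the fingers, on their centre line; the grasp point (between the pads) lies 19 mm behind it; z points along the fingers, y is the line along which they close (so a half turn about z gives the same grasp; the last joint's range is limited). The gripper opens to 92 mm and grips with 3 to 60 N. Pads are 19 mm wide; open, the fingers measure 130 mm over their backs; the gripper's body (75 mm by 190 mm) begins 47 mm behind the grasp point.
Start: joints at [1.048, 0.434, 0.025, 1.573, -0.012, 1.134, -0.075], TCP at [0.255, -0.571, 0.227] pointing down, gripper open.
Joint ranges: [-2.62, 2.62], [-0.44, 2.09], [-1.27, 1.32], [0.08, 2.57], [-1.32, 4.46], [0.12, 2], [-2.74, 2.74]. Speed limits (rad/s): [2.22, 2.22, 3.01, 3.01, 3.14, 3.14, 3.14].

INTERFACE

Orientations are given as a rotation vector (axis times angle).
In Python, from bench import env gives the robot as it stands. The module is installed in compiled form; this text tells all that it offers.
- The arm moves only by the tool jog_arm, never from a script. Its argument "rows" is a list of rows, each an object with "linear": the shift along the tool's x, y, z in m, a list of three; "yaw": the turn about the tool's z in degrees; "fingers": the opening, from -1 (shut) to 1 (fully open). In form: [{"linear": [dx, dy, dz], "yaw": yaw, "fingers": fingers}, ...]. A call has 1 to 8 rows; each row is the pose to reach, as a shift and turn from the pose commanded when the call began, along the tool's axes at that moment; what a row does not reach only later rows make up. A row lasts 1/12 s, in which the tool goes at most 41.7 mm and 7.16 degrees, less where a joint would pass 70% of its speed; a pose out of reach is approached as far as the arm can. A call with a gripper value outside its range is refused whole. The fingers move at their own pace and stop on an object; the grip force is fixed at half the most. Time passes only in rows, so rows that repeat a pose let the fingers close. It gives the time, the measured TCP pose, the force, the opening and the grip force at its end, in the units of the state.
- env.get_state(): the state, without advancing time (a new reading comes with each control period).
- env.capture(name): name is "scene" or "top" or "wrist"; returns (picture, depth): 480x640x3 uint8, red, green, blue; 480x640 float32, m along the optical axis (not along the pixel's ray), 0 where there is no reading.
- env.camera_params(name): a dict with "fx", "fy", "cx", "cy" (pixels), "T" (4x4, takes a point from camera to world coordinates); the wrist camera has in their place "mount" (4x4, takes a point from camera to tool coordinates, whose origin is the TCP and whose axes are the flange's). Camera axes: x right, y down, z forward; pixel columns grow to the right and rows downward; lengths in m; the calibration is good to about 2 mm. A picture is of the moment at which its call begins: read the wrist's pose just before it. camera_params takes no time and is no camera call.
- env.job_done(): hands the job in; it is judged then, once.
The state is a dict: "t": time; "joint_pos": joint angles; "qvel": joint speeds; "joint_torque": joint torques, N m; "position": TCP position; "tcp_rot": TCP orientation; "wrist_force": force on the tool from outside, world axes, zero at the start; "moment": the same for the moment, N m; "gripper_width": finger opening in m; "finger_force": force on a finger pad.
Only numpy, scipy, OpenCV 4.12 (cv2) and the standard library are available. Lean on these libraries where they do the work, as an engineer would, in place of code of your own. Each camera call takes 0.05 s, during which the arm holds its last target. There are 200 camera calls.

TASK

Tip the canister's lid up by its yellow tab, so that its far edge comes out from under the blue keeper, and lay the lid gently, right way up, in the middle of the round blue mat. Then scrub inside the canister with the long brush: at least twice press its head lightly onto the sprung orange floor, wherever that sits, until it gives a few millimetres but well short of its stop, and draw the brush up until its tip is near the mouth. Finally stand the brush head down in its white stand again, leaving the canister upright where it is and everything else alone.

Things in the scene. Friction and masses are not known exactly. Their poses are not given: they have to be found in the camera images.
- canister: loose heavy aluminium canister (about 0.75 kg) with a blue band, upright: outside diameter 92 mm, bore 82 mm, rim 105 mm high; origin at the centre of its underside, z up. Its blue keeper, 30 mm wide, is on its +x side (see keeper). The flat orange floor inside lies 24 to 56 mm above the underside, different each run and not reported: it must be felt
- canister_mouth (a point): centre of the canister's mouth, on its axis at rim height (105 mm above the underside)
- keeper (a point): point under the lip of the keeper, a blue hook over the rim: 48 mm from the canister's axis, 112.5 mm above its underside. The lip spans 39 to 56 mm from the axis and is 4 mm thick; its upright begins 51 mm from the axis
- cushion (a joint): how far the orange sprung floor (74 mm disc) in the canister is pressed down, m: near 0 when free, hard stop at 0.014; spring about 800 N/m (4 N presses it 5 mm). It does not tell the floor's height
- lid: loose blue lid (about 0.15 kg) on the rim: disc 96 mm diameter, 5 mm thick; origin at the centre of the disc's underside, z up. A black plug, 77 mm diameter, reaches 6 mm lower, into the mouth, 2.5 mm play all round. Its +x edge (heel) is tucked 9 mm under the keeper, 2.5 mm play in height: raise the tab about 0.2 rad, draw the lid 15 mm towards the tab (-x), then lift
- lid_tab (a point): centre of the yellow grip block on the lid's tab, 64 mm from the lid's centre towards -x and 12 mm above the underside; the block is 28 mm long (x), 24 mm wide (y, the way to pinch it) and reaches from 2 to 22 mm above the underside
- lid_heel (a point): the lid's far edge, 48 mm from its centre towards +x, half way up the disc
- mat: round blue mat fixed on the bench, 170 mm diameter, 4 mm thick, origin at the centre of its underside
- brush: long brush (about 0.09 kg) standing head down in its stand: origin at the centre of the head's flat tip, z towards the handle. Head 36 mm diameter, 55 mm long; thin neck to 80 mm; round green handle 18 mm diameter from 80 to 180 mm (its end) above the tip
- stand: white brush stand fixed on the bench: upright tube, outside 58 mm, bore 48 mm diameter, rim 70 mm high, inner floor 8 mm above its origin (centre of the underside); foot 90 mm diameter
- amber_bottle: bystander: amber glass bottle, 66 mm dia, 150 mm high; origin at the centre of its underside
- white_jar: bystander: white jar with red cap, 68 mm dia, 90 mm high; origin at the centre of its underside
- tube_rack: bystander: green tube rack, 70 x 150 mm, 86 mm high; origin at the centre of its underside
- beaker: bystander: glass beaker, 70 mm dia, 85 mm high; origin at the centre of its underside
- tip_box: bystander: blue pipette-tip box with clear cover, 85 x 120 mm, 75 mm high; origin at the centre of its underside
- weigh_dish: bystander: white dish, 80 mm dia, 25 mm high; origin at the centre of its underside

How it is judged:
By the outcome, as a careful person would: the job done as asked, in the order asked, and still so for the second after the job is handed in, with the robot touching nothing.
It also fails if it takes over 72 s, if anything falls off the work surface, if the arm or the gripper's body presses on something with over 40 N, if the wrist force passes 120 N, or if a joint passes its speed limit or range.

## Working session

There is one attempt and no reset: what is moved stays moved. The work goes in short steps, Python scripts to look and compute and a tool call to move; the robot and the scene stay as the last step left them, time stands still between calls to the robot, and variables do not carry over. Pictures are saved under pics/ and viewed, at most 10 in all, crops included, and the job is handed in when it is done.

Besides the shell and the picture viewer there is one more tool, called after ">>>" as name(argument=value, ...), one argument or row to a line, values as JSON. jog_arm: Moves the arm, as the interface text tells. Its arguments: {"type":"object","properties":{"rows":{"type":"array","items":{"type":"object","properties":{"linear":{"type":"array","items":{"type":"number"}},"yaw":{"type":"number"},"fingers":{"type":"number"}}}}},"required":["rows"]}

```bash
mkdir -p pics
python3 - <<'E'
from bench import env
import cv2,numpy as np
s=env.get_state();print({k:np.round(v,3) for k,v in s.items()})
for n in("scene","top"):
    p,d=env.capture(n);cv2.imwrite(f"pics/{n}0.png",p[:,:,::-1]);np.savez(f"{n}0.npz",p=p,d=d)
    c=env.camera_params(n);print(n,{k:np.round(v,3).tolist() for k,v in c.items()})
print(env.camera_params("wrist"))
E
```

```text
{'t': np.float64(0.0), 'joint_pos': array([ 1.048,  0.435,  0.025,  1.574, -0.012,  1.134, -0.075]), 'qvel': array([-0.   ,  0.001, -0.001, -0.   ,  0.001,  0.001,  0.001]), 'joint_torque': array([-0.0000e+00, -6.6784e+01,  9.8500e-01, -3.1446e+01, -6.0000e-02,
        4.3000e-02,  0.0000e+00]), 'position': array([ 0.254, -0.57 ,  0.226]), 'tcp_rot': array([-3.071e+00, -6.540e-01,  1.000e-03]), 'wrist_force': array([-0.032, -0.07 , -1.113]), 'moment': array([ 0.023, -0.038, -0.017]), 'finger_force': np.float64(0.0), 'gripper_width': np.float64(0.092)}
scene {'fx': 527.162, 'fy': 527.162, 'cx': 319.737, 'cy': 239.828, 'T': [[-0.141, 0.547, -0.825, 1.48], [0.99, 0.085, -0.113, 0.097], [0.008, -0.833, -0.553, 0.7], [0.0, 0.0, 0.0, 1.0]]}
top {'fx': 578.733, 'fy': 578.733, 'cx': 315.272, 'cy': 234.014, 'T': [[0.008, -0.991, 0.133, 0.409], [-1.0, -0.007, 0.006, -0.017], [-0.005, -0.133, -0.991, 1.402], [0.0, 0.0, 0.0, 1.0]]}
{'fx': 418.50017493063507, 'fy': 418.50017493063507, 'cx': 323.30467966864654, 'cy': 229.8310801839744, 'mount': array([[-1.58742739e-03, -9.51730932e-01, -3.06929493e-01,
         8.44050165e-02],
       [ 9.99998561e-01, -1.69422703e-03,  8.15274074e-05,
        -5.17631410e-04],
       [-5.97600398e-04, -3.06928922e-01,  9.51732252e-01,
        -1.57479798e-01],
       [ 0.00000000e+00,  0.00000000e+00,  0.00000000e+00,
         1.00000000e+00]])}
```

View pics/scene0.png

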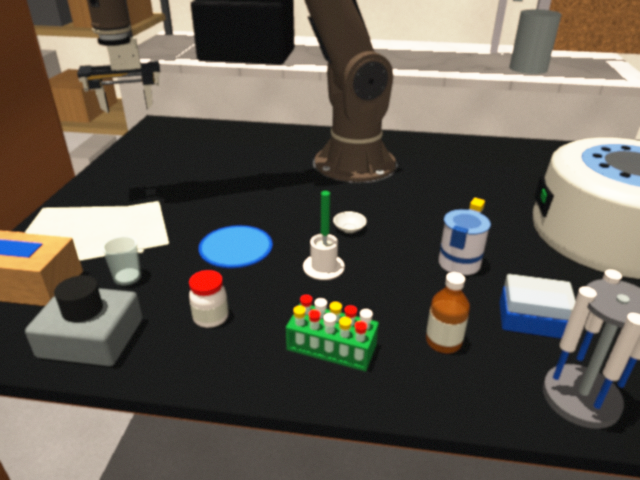

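View pics/top0.png

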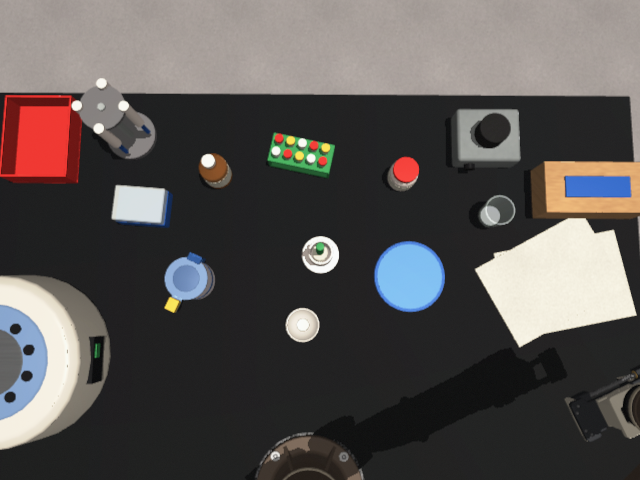

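The scene view shows the canister at (462,240), tab (477,205), brush handle (325,215), stand (323,255) and mat (236,246). The top view has the lid at (187,278), tab (173,305), keeper (194,258), handle end (320,246), stand (320,255) and mat (410,276). Next I'll measure these points from both cameras.

```bash
cat > h.py <<'E'
import numpy as np,cv2
from bench import env
def cloud(d,c,T=None):
    v,u=np.mgrid[:480,:640]
    P=np.stack([(u-c['cx'])/c['fx']*d,(v-c['cy'])/c['fy']*d,d],-1)
    T=c['T'] if T is None else T
    return P@T[:3,:3].T+T[:3,3]
def mask(p,lo,hi):
    return cv2.inRange(cv2.cvtColor(p,cv2.COLOR_RGB2HSV),lo,hi)>0
def circ(xy):
    A=np.c_[2*xy,np.ones(len(xy))];s=np.linalg.lstsq(A,(xy**2).sum(1),rcond=None)[0]
    return s[:2],np.sqrt(s[2]+s[:2]@s[:2])
E
python3 - <<'E'
from h import *
rois={'top':dict(tab=(160,292,185,318),can=(155,250,220,305),mat=(370,238,450,315),brush=(295,230,345,277)),
'scene':dict(tab=(465,193,492,215),can=(435,205,495,277),mat=(195,222,277,270),brush=(300,185,350,280))}
col=dict(tab=((20,120,100),(35,255,255)),can=((100,60,60),(125,255,255)),mat=((95,100,60),(125,255,255)),brush=((45,100,30),(80,255,255)))
for n in rois:
    z=np.load(n+'0.npz');c=env.camera_params(n);P=cloud(z['d'],c)
    for k,(a,b,e,f) in rois[n].items():
        m=mask(z['p'],*col[k])&(z['d']>0);r=np.zeros_like(m);r[b:f,a:e]=1;m&=r
        Q=P[m];print(n,k,len(Q),'med',np.median(Q,0).round(4),'p5',np.percentile(Q,5,0).round(3),'p95',np.percentile(Q,95,0).round(3))
        if k in('tab','brush'):
            T=Q[Q[:,2]>np.percentile(Q[:,2],90)-.006];print('   top',T.mean(0).round(4),len(T), cv2.minAreaRect((T[:,:2]*1000).astype(np.float32)))
        if k=='mat':
            print('  circ',cv2.minEnclosingCircle((Q[:,:2]).astype(np.float32)))
        if k=='can':
            h=np.histogram(Q[:,2],np.arange(0,.15,.005));print('  ',h[0])
            for lo,hi in((.103,.1125),(.1125,.125)):
                S=Q[(Q[:,2]>lo)&(Q[:,2]<hi)]
                if len(S)>5: print('   sl',lo,len(S),S.mean(0).round(4),cv2.minEnclosingCircle(S[:,:2].astype(np.float32)))
        if k=='brush':
            R=P[b:f,a:e].reshape(-1,3);
            for lo,hi in((.06,.08),(.003,.02)):
                S=R[(R[:,2]>lo)&(R[:,2]<hi)];print('  stand',lo,len(S),S.mean(0).round(4),cv2.minEnclosingCircle(S[:,:2].astype(np.float32)))
E
```

```text
top tab 167 med [0.4234 0.3048 0.1267] p5 [0.409 0.292 0.002] p95 [0.437 0.348 0.131]
   top [0.4218 0.3043 0.1278] 120 ((422.0584716796875, 305.0211486816406), (23.786375045776367, 27.98779296875), 67.66238403320312)
top can 1615 med [0.4835 0.2786 0.1107] p5 [0.442 0.241 0.038] p95 [0.526 0.322 0.116]
   [ 35   7   0   1   0   0   2  11   7   8   2   0   1   0   0   1   1   1
   3   2  25 521 808 139   8   0   0   0   0]
   sl 0.103 1046 [0.4795 0.2795 0.1096] ((0.4829171299934387, 0.27641603350639343), 0.05418185889720917)
   sl 0.1125 450 [0.4892 0.2769 0.1147] ((0.485106885433197, 0.27857473492622375), 0.05293149873614311)
top mat 4013 med [ 0.4962 -0.2347  0.0038] p5 [ 0.427 -0.304 -0.001] p95 [ 0.567 -0.165  0.009]
  circ ((0.4970373511314392, -0.23622241616249084), 0.08729330450296402)
top brush 72 med [ 0.5439 -0.0182  0.1866] p5 [ 0.537 -0.025  0.133] p95 [ 0.553 -0.011  0.19 ]
   top [ 0.5456 -0.0182  0.188 ] 51 ((545.801025390625, -18.179527282714844), (15.344137191772461, 14.806473731994629), 0.252247154712677)
  stand 0.06 224 [ 0.5452 -0.0205  0.0672] ((0.5462024211883
[... 735 characters left out ...]
3] ((0.4885232448577881, 0.2761160731315613), 0.052248239517211914)
scene mat 2648 med [ 0.5013 -0.2356  0.006 ] p5 [ 0.422 -0.308  0.002] p95 [ 0.57  -0.165  0.008]
  circ ((0.48808762431144714, -0.23692427575588226), 0.09536877274513245)
scene brush 456 med [ 0.5503 -0.0217  0.1349] p5 [ 0.231 -0.064  0.001] p95 [ 0.554 -0.013  0.189]
   top [ 0.5488 -0.0204  0.1859] 71 ((546.87646484375, -20.459922790527344), (15.364372253417969, 17.010234832763672), 17.083059310913086)
  stand 0.06 364 [ 0.5495 -0.0215  0.0671] ((0.5464301109313965, -0.021039657294750214), 0.030684545636177063)
  stand 0.003 1391 [ 0.4164 -0.0352  0.0067] ((0.37131017446517944, -0.03284308686852455), 0.22311726212501526)
```

```bash
cat >> h.py <<'E'
from scipy.spatial.transform import Rotation as R
import sys
def go(x,y,z,psi):
    """print the jog from here to a target; psi = world angle of tool x, deg"""
    s=env.get_state();M=R.from_rotvec(s['tcp_rot']).as_matrix()
    p0=np.degrees(np.arctan2(M[1,0],M[0,0]))
    print('t',round(float(s['t']),2),'pos',s['position'].round(4),'psi',p0.round(2),'tilt z',M[:,2].round(3))
    print('linear',(M.T@(np.array([x,y,z])-s['position'])).round(4),'yaw',round(-(psi-p0),2))
if __name__=='__main__': go(*map(float,sys.argv[1:]))
E
python3 - <<'E'
from h import *
go(.5,-.1,.30,90); go(.422,.304,.25,157.5)
for n in('top','scene'):
    z=np.load(n+'0.npz');P=cloud(z['d'],env.camera_params(n)).reshape(-1,3)[z['d'].ravel()>0]
    for h in(.1,.15,.2,.3):
        q=P[(P[:,2]>h)&(P[:,1]>.3)&(P[:,0]>-.1)&(P[:,0]<.9)&(np.hypot(P[:,0]-.48,P[:,1]-.278)>.1)]
        if len(q):
            r=np.hypot(q[:,0]-.422,q[:,1]-.304);print(n,h,len(q),r.min().round(3),q[r.argmin()].round(3),q[:,2].max().round(3))
        q=P[(P[:,2]>h)&(P[:,1]>-.3)&(P[:,1]<.3)&(P[:,0]>.3)&(P[:,0]<.62)&(np.hypot(P[:,0]-.48,P[:,1]-.278)>.1)]
        print('  mid',h,len(q),q.min(0).round(3) if len(q) else '',q.max(0).round(3) if len(q) else '')
E
```

```text
t 0.1 pos [ 0.2545 -0.5704  0.226 ] psi 24.05 tilt z [-0.001  0.001 -1.   ]
linear [ 0.4159 -0.3296 -0.0736] yaw -65.95
t 0.1 pos [ 0.2545 -0.5704  0.226 ] psi 24.05 tilt z [-0.001  0.001 -1.   ]
linear [ 0.5093 -0.7303 -0.0231] yaw -133.45
top 0.1 15562 0.183 [0.35  0.472 0.106] 0.228
  mid 0.1 85 [ 0.537 -0.028  0.102] [ 0.554 -0.011  0.194]
top 0.15 13567 0.194 [0.36  0.488 0.156] 0.228
  mid 0.15 68 [ 0.537 -0.028  0.151] [ 0.554 -0.011  0.194]
top 0.2 1953 0.383 [0.779 0.443 0.203] 0.228
  mid 0.2 0  
  mid 0.3 0  
scene 0.1 12930 0.18 [0.353 0.47  0.103] 0.223
  mid 0.1 339 [ 0.538 -0.029  0.1  ] [ 0.556 -0.012  0.191]
scene 0.15 9094 0.193 [0.349 0.483 0.152] 0.223
  mid 0.15 177 [ 0.538 -0.029  0.15 ] [ 0.556 -0.012  0.191]
scene 0.2 2589 0.384 [0.781 0.442 0.221] 0.223
  mid 0.2 0  
  mid 0.3 0
```

>>> jog_arm(
  rows=[
    {"linear": [0.22, -0.17, -0.075], "yaw": -50, "fingers": 1},
    {"linear": [0.22, -0.17, -0.075], "yaw": -50, "fingers": 1},
    {"linear": [0.22, -0.17, -0.075], "yaw": -50, "fingers": 1},
    {"linear": [0.22, -0.17, -0.075], "yaw": -50, "fingers": 1},
    {"linear": [0.22, -0.17, -0.075], "yaw": -50, "fingers": 1},
    {"linear": [0.22, -0.17, -0.075], "yaw": -50, "fingers": 1},
    {"linear": [0.22, -0.17, -0.075], "yaw": -50, "fingers": 1},
    {"linear": [0.22, -0.17, -0.075], "yaw": -50, "fingers": 1},
  ],
)

```text
t: 0.77
position: [0.3912, -0.3186, 0.3039]
tcp_rot: [2.49, 1.913, 0.006]
wrist_force: [0.5, -0.1, 0.1]
gripper_width: 0.0917
finger_force: 0.0
```

```bash
python3 h.py .48 -.05 .30 123; python3 h.py .46 .1 .29 123
```

```text
t 0.77 pos [ 0.3912 -0.3186  0.3039] psi 75.06 tilt z [ 0.004  0.001 -1.   ]
linear [0.2824 0.0165 0.0046] yaw -47.94
t 0.77 pos [ 0.3912 -0.3186  0.3039] psi 75.06 tilt z [ 0.004  0.001 -1.   ]
linear [ 0.4222 -0.0415  0.0147] yaw -47.94
```

>>> jog_arm(
  rows=[
    {"linear": [0.31, 0, 0], "yaw": -48, "fingers": 1},
    {"linear": [0.31, 0, 0], "yaw": -48, "fingers": 1},
    {"linear": [0.31, 0, 0], "yaw": -48, "fingers": 1},
    {"linear": [0.31, 0, 0], "yaw": -48, "fingers": 1},
    {"linear": [0.31, 0, 0], "yaw": -48, "fingers": 1},
    {"linear": [0.31, 0, 0], "yaw": -48, "fingers": 1},
    {"linear": [0.31, 0, 0], "yaw": -48, "fingers": 1},
    {"linear": [0.31, 0, 0], "yaw": -48, "fingers": 1},
  ],
)

```text
t: 1.43
position: [0.472, -0.0222, 0.3019]
tcp_rot: [-1.507, -2.756, -0.003]
wrist_force: [0.4, 0.5, -0.0]
gripper_width: 0.092
finger_force: 0.0
```

>>> jog_arm(
  rows=[
    {"linear": [0.26, 0.13, 0.05], "yaw": -34.5, "fingers": 1},
    {"linear": [0.26, 0.13, 0.05], "yaw": -34.5, "fingers": 1},
    {"linear": [0.26, 0.13, 0.05], "yaw": -34.5, "fingers": 1},
    {"linear": [0.26, 0.13, 0.05], "yaw": -34.5, "fingers": 1},
    {"linear": [0.26, 0.13, 0.05], "yaw": -34.5, "fingers": 1},
    {"linear": [0.26, 0.13, 0.05], "yaw": -34.5, "fingers": 1},
    {"linear": [0.26, 0.13, 0.05], "yaw": -34.5, "fingers": 1},
    {"linear": [0.26, 0.13, 0.05], "yaw": -34.5, "fingers": 1},
  ],
)

```text
t: 2.1
position: [0.4405, 0.2692, 0.2508]
tcp_rot: [-0.625, -3.076, -0.006]
wrist_force: [-0.6, -0.8, 0.7]
gripper_width: 0.0921
finger_force: 0.0
```

```bash
cat > w.py <<'E'
from h import *
def wrist(name):
    s=env.get_state();T=np.eye(4);T[:3,:3]=R.from_rotvec(s['tcp_rot']).as_matrix();T[:3,3]=s['position']
    p,d=env.capture('wrist');c=env.camera_params('wrist');cv2.imwrite(f'pics/{name}.png',p[:,:,::-1])
    return p,d,cloud(d,c,T@c['mount'])
E
python3 - <<'E'
from w import *
p,d,P=wrist('w1')
m=mask(p,(20,120,100),(35,255,255))&(d>0);Q=P[m];T=Q[abs(Q[:,2]-np.percentile(Q[:,2],90))<.004]
print(len(Q),T.mean(0).round(4),cv2.minAreaRect((T[:,:2]*1000).astype(np.float32)))
m=mask(p,(100,60,40),(125,255,255))&(d>0)&(P[...,2]>.1)&(P[...,2]<.125);Q=P[m]
print(len(Q),np.histogram(Q[:,2],np.arange(.1,.126,.0025)),cv2.minEnclosingCircle(Q[Q[:,2]<.112][:,:2].astype(np.float32)))
K=Q[Q[:,2]>.1135];print('keeper',len(K),K.mean(0),cv2.minAreaRect((K[:,:2]*1000).astype(np.float32)) if len(K) else '')
go(.422,.304,.2,157.5)
E
```

```text
1895 [0.4145 0.2821 0.3365] ((414.7090148925781, 280.6385498046875), (97.7564697265625, 10.428855895996094), 66.91166687011719)
4734 (array([   0,    0,   13, 2466, 1621,   89,  534,   11,    0,    0]), array([0.1   , 0.1025, 0.105 , 0.1075, 0.11  , 0.1125, 0.115 , 0.1175,
       0.12  , 0.1225, 0.125 ])) ((0.48008298873901367, 0.2796570956707001), 0.04802846536040306)
keeper 600 [0.52281302 0.26138215 0.1159954 ] ((497.2269287109375, 271.62701416015625), (30.059322357177734, 77.28763580322266), 68.44194030761719)
t 2.15 pos [0.4415 0.2664 0.2509] psi 156.97 tilt z [-0.002  0.002 -1.   ]
linear [0.0325 0.0269 0.051 ] yaw -0.53
```

View pics/w1.png

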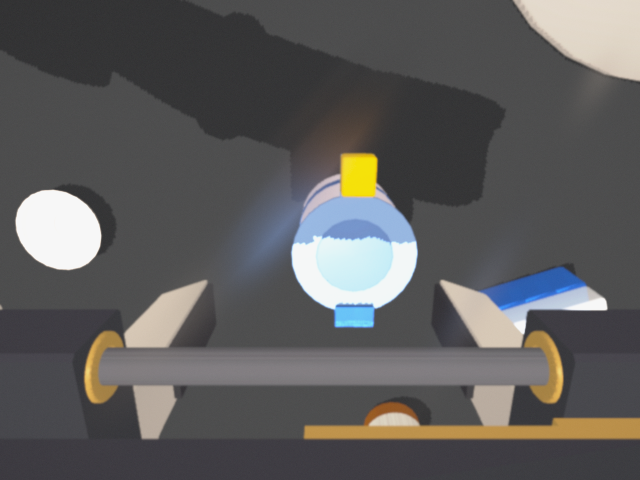

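The wrist view shows the lid disc at (354,252), the tab at (358,175) and the keeper at (354,315). The lid centre comes out at (0.480, 0.280) with radius 48 mm, as it should be. That puts the tab at (0.421, 0.304) with the lid x axis at -22.5°.

>>> jog_arm(
  rows=[
    {"linear": [0.033, 0.027, 0.01], "yaw": -0.5, "fingers": 0},
    {"linear": [0.033, 0.027, 0.05], "yaw": -0.5, "fingers": 0},
    {"linear": [0.033, 0.027, 0.08], "yaw": -0.5, "fingers": 0},
    {"linear": [0.033, 0.027, 0.1], "yaw": -0.5, "fingers": 0},
    {"linear": [0.033, 0.027, 0.11], "yaw": -0.5, "fingers": 0},
    {"linear": [0.033, 0.027, 0.11], "yaw": -0.5, "fingers": 0},
  ],
)

```text
t: 2.65
position: [0.4239, 0.2973, 0.1397]
tcp_rot: [-0.627, -3.076, 0.005]
wrist_force: [0.4, -0.7, -0.5]
gripper_width: 0.0562
finger_force: 0.0
```

```bash
python3 h.py .421 .304 .098 157.5
```

```text
t 2.65 pos [0.4239 0.2973 0.1397] psi 156.96 tilt z [-0.003 -0.003 -1.   ]
linear [0.0052 0.0051 0.0417] yaw -0.54
```

>>> jog_arm(
  rows=[
    {"linear": [0, 0, 0], "yaw": 0, "fingers": 0},
    {"linear": [0, 0, 0], "yaw": 0, "fingers": 0},
    {"linear": [0, 0, 0], "yaw": 0, "fingers": 0},
  ],
)

```text
t: 2.9
position: [0.4251, 0.2999, 0.1432]
tcp_rot: [0.626, 3.077, 0.003]
wrist_force: [-0.1, -0.4, -0.3]
gripper_width: 0.0463
finger_force: 0.0
```

```bash
python3 h.py .421 .304 .098 157.5; python3 -c "
from w import *
p,d,P=wrist('w2')
m=mask(p,(20,120,100),(35,255,255))&(d>0)&(P[...,2]>.122)&(P[...,2]<.135);Q=P[m]
print(len(Q),Q.mean(0).round(4),cv2.minAreaRect((Q[:,:2]*1000).astype(np.float32)))
go(.421,.304,.098,157.5)"
```

```text
t 2.9 pos [0.4251 0.2999 0.1432] psi 157.01 tilt z [ 0.002  0.001 -1.   ]
linear [0.0055 0.0021 0.0452] yaw -0.49
2973 [0.4207 0.3049 0.1263] ((421.68377685546875, 304.54986572265625), (23.60181427001953, 28.511898040771484), 67.22694396972656)
t 2.95 pos [0.425  0.2998 0.143 ] psi 157.01 tilt z [ 0.002  0.001 -1.   ]
linear [0.0054 0.0022 0.045 ] yaw -0.49
```

>>> jog_arm(
  rows=[
    {"linear": [0.0055, 0.003, 0], "yaw": -0.5, "fingers": 0},
    {"linear": [0.0055, 0.003, 0.015], "yaw": -0.5, "fingers": 0},
    {"linear": [0.0055, 0.003, 0.03], "yaw": -0.5, "fingers": 0},
    {"linear": [0.0055, 0.003, 0.044], "yaw": -0.5, "fingers": 0},
    {"linear": [0.0055, 0.003, 0.044], "yaw": -0.5, "fingers": 0},
    {"linear": [0.0055, 0.003, 0.044], "yaw": -0.5, "fingers": 0},
  ],
)

```text
t: 3.45
position: [0.4199, 0.3046, 0.0978]
tcp_rot: [-0.61, -3.081, 0.001]
wrist_force: [-0.0, 0.0, -0.1]
gripper_width: 0.0461
finger_force: 0.0
```

```bash
python3 h.py .421 .3047 .098 157.5
```

```text
t 3.45 pos [0.4199 0.3046 0.0978] psi 157.59 tilt z [-0.001 -0.    -1.   ]
linear [-0.001   0.0005 -0.0002] yaw 0.09
```

Alignment is good, so I'll close on the tab.

>>> jog_arm(
  rows=[
    {"linear": [0, 0, 0], "yaw": 0, "fingers": -0.3},
    {"linear": [0, 0, 0], "yaw": 0, "fingers": -0.5},
    {"linear": [0, 0, 0], "yaw": 0, "fingers": -0.6},
    {"linear": [0, 0, 0], "yaw": 0, "fingers": -0.8},
    {"linear": [0, 0, 0], "yaw": 0, "fingers": -1},
    {"linear": [0, 0, 0], "yaw": 0, "fingers": -1},
  ],
)

```text
t: 3.95
position: [0.4206, 0.3046, 0.0983]
tcp_rot: [0.612, 3.081, 0.001]
wrist_force: [-0.7, -1.1, 6.8]
gripper_width: 0.0236
finger_force: 29.9
```

>>> jog_arm(
  rows=[
    {"linear": [0, 0, -0.004], "yaw": 0, "fingers": -1},
    {"linear": [0, 0, -0.008], "yaw": 0, "fingers": -1},
    {"linear": [-0.0005, 0, -0.012], "yaw": 0, "fingers": -1},
    {"linear": [-0.001, 0, -0.016], "yaw": 0, "fingers": -1},
    {"linear": [-0.001, 0, -0.019], "yaw": 0, "fingers": -1},
    {"linear": [-0.001, 0, -0.022], "yaw": 0, "fingers": -1},
    {"linear": [-0.001, 0, -0.022], "yaw": 0, "fingers": -1},
    {"linear": [-0.001, 0, -0.022], "yaw": 0, "fingers": -1},
  ],
)

```text
t: 4.62
position: [0.4213, 0.3042, 0.1199]
tcp_rot: [0.611, 3.081, 0.001]
wrist_force: [0.4, -0.4, -1.7]
gripper_width: 0.024
finger_force: 30.0
```

```bash
python3 h.py .421 .3047 .12 157.5; python3 -c "
from w import *
p,d,P=wrist('w3');np.save('w3.npy',P)
m=mask(p,(100,60,40),(125,255,255))&(d>0)&(P[...,2]>.09)&(P[...,2]<.15)
a=np.radians(-22.5);L=(P[m]-[.480,.2797,0]);x=L[:,0]*np.cos(a)+L[:,1]*np.sin(a);y=-L[:,0]*np.sin(a)+L[:,1]*np.cos(a)
for lo in np.arange(-.06,.065,.008):
    k=(x>lo)&(x<lo+.008)&(abs(y)<.03)
    if k.sum()>5: print(round(lo+.004,3),k.sum(),np.percentile(L[k,2],[10,50,90]).round(4))
"
```

```text
t 4.62 pos [0.4213 0.3042 0.1199] psi 157.55 tilt z [ 0.  0. -1.]
linear [ 0.0005  0.0004 -0.0001] yaw 0.05
-0.024 20 [0.1239 0.1245 0.1253]
-0.016 8 [0.1238 0.1244 0.1248]
```

View pics/w3.png

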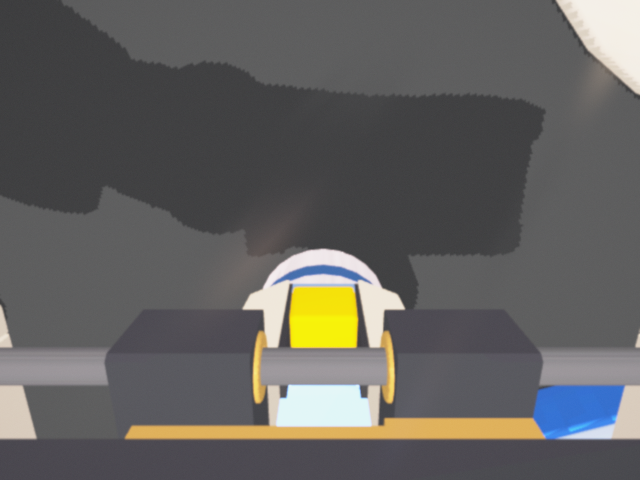

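>>> jog_arm(
  rows=[
    {"linear": [0.003, 0, 0], "yaw": 0, "fingers": -1},
    {"linear": [0.006, 0, 0], "yaw": 0, "fingers": -1},
    {"linear": [0.009, 0, 0], "yaw": 0, "fingers": -1},
    {"linear": [0.012, 0, 0], "yaw": 0, "fingers": -1},
    {"linear": [0.015, 0, 0], "yaw": 0, "fingers": -1},
    {"linear": [0.016, 0, 0], "yaw": 0, "fingers": -1},
    {"linear": [0.016, 0, 0], "yaw": 0, "fingers": -1},
  ],
)

```text
t: 5.25
position: [0.4061, 0.3103, 0.1197]
tcp_rot: [-0.611, -3.082, 0.0]
wrist_force: [0.2, -0.2, -1.6]
gripper_width: 0.0241
finger_force: 30.0
```

Run:
```python
from h import *
go(.421,.3047,.12,157.5)
p,d=env.capture('scene');P=cloud(d,env.camera_params('scene'))
a=np.radians(-22.5);L=P-[.480,.2797,0];x=L[...,0]*np.cos(a)+L[...,1]*np.sin(a);y=-L[...,0]*np.sin(a)+L[...,1]*np.cos(a)
r=np.zeros_like(d,bool);r[200:285,430:500]=1
m=mask(p,(100,60,40),(125,255,255))&r&(d>0)&(abs(y)<.03)
for lo in np.arange(-.07,.065,.008):
    k=m&(x>lo)&(x<lo+.008)&(L[...,2]>.09)
    if k.sum()>2: print(round(lo+.004,3),k.sum(),np.percentile(L[k][:,2],[10,50,90]).round(4))
cv2.imwrite('pics/s1.png',cv2.resize(p[170:290,400:540,::-1],None,fx=4,fy=4))
```

```text
t 5.25 pos [0.4061 0.3103 0.1197] psi 157.59 tilt z [-0.  0. -1.]
linear [-0.0159  0.0005 -0.0003] yaw 0.09
-0.058 48 [0.126  0.128  0.1299]
-0.05 57 [0.1261 0.1275 0.1291]
-0.042 55 [0.1249 0.1269 0.1283]
-0.034 66 [0.1237 0.1257 0.1278]
-0.026 68 [0.1226 0.1244 0.1263]
-0.018 66 [0.1215 0.1231 0.125 ]
-0.01 75 [0.1195 0.1214 0.1231]
-0.002 75 [0.1176 0.12   0.1222]
0.006 78 [0.1157 0.118  0.1206]
0.014 78 [0.1135 0.1157 0.118 ]
0.022 74 [0.1117 0.1142 0.1162]
0.03 23 [0.1116 0.1139 0.1161]
0.038 9 [0.1146 0.1175 0.1182]
0.046 31 [0.1165 0.1182 0.1195]
0.054 147 [0.0936 0.1072 0.1182]
0.062 39 [0.0944 0.1044 0.1172]
```

View pics/s1.png

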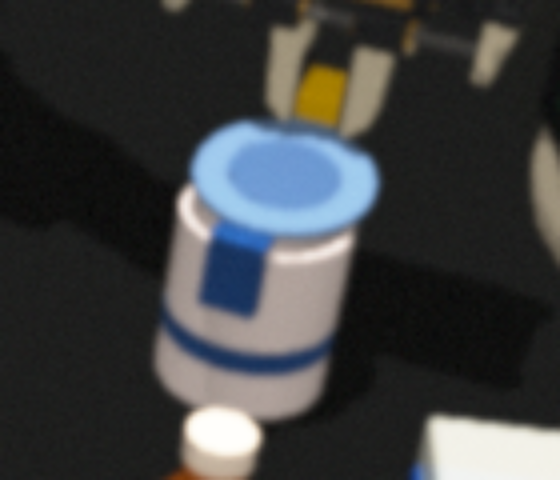

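The crop shows the lid tilted with its heel at about (275,235), clear of the keeper at (240,240), and the canister still standing. Lifting now.

>>> jog_arm(
  rows=[
    {"linear": [0.002, 0, -0.003], "yaw": 0, "fingers": -1},
    {"linear": [0.003, 0, -0.008], "yaw": 0, "fingers": -1},
    {"linear": [0.003, 0, -0.015], "yaw": 0, "fingers": -1},
    {"linear": [0.003, 0, -0.025], "yaw": 0, "fingers": -1},
    {"linear": [0.003, 0, -0.04], "yaw": 0, "fingers": -1},
    {"linear": [0.003, 0, -0.06], "yaw": 0, "fingers": -1},
    {"linear": [0.003, 0, -0.08], "yaw": 0, "fingers": -1},
    {"linear": [0.003, 0, -0.09], "yaw": 0, "fingers": -1},
  ],
)

```text
t: 5.97
position: [0.4043, 0.3122, 0.2128]
tcp_rot: [0.611, 3.079, 0.004]
wrist_force: [0.8, 0.6, -2.7]
gripper_width: 0.0237
finger_force: 30.0
```

```bash
python3 h.py .46 .1 .26 120
python3 - <<'E'
from w import *
# measured lid circle + top points in tool frame
p,d,P=wrist('w4')
s=env.get_state();M=R.from_rotvec(s['tcp_rot']).as_matrix()
m=mask(p,(95,60,40),(125,255,255))&(d>0)&(abs(P[...,2]-s['position'][2])<.06)&(np.hypot(*np.moveaxis(P[...,:2]-s['position'][:2],-1,0))<.13)
Q=(P[m]-s['position'])@M;print(len(Q),Q.min(0).round(3),Q.max(0).round(3))
print('plane z=a x+b y+c',np.linalg.lstsq(np.c_[Q[:,:2],np.ones(len(Q))],Q[:,2],rcond=None)[0].round(3))
p,d=env.capture('top');P=cloud(d,env.camera_params('top'))
m=mask(p,(95,60,40),(125,255,255))&(d>0)&(abs(P[...,2]-s['position'][2])<.06)
Q=(P[m]-s['position'])@M;Q=Q[np.hypot(Q[:,0],Q[:,1])<.13];print('top',len(Q),Q.min(0).round(3),Q.max(0).round(3))
print(np.linalg.lstsq(np.c_[Q[:,:2],np.ones(len(Q))],Q[:,2],rcond=None)[0].round(3))
E
```

```text
t 5.97 pos [0.4043 0.3122 0.2128] psi 157.56 tilt z [ 0.003  0.002 -1.   ]
linear [-0.1326 -0.1748 -0.0475] yaw 37.56
256 [-0.045 -0.019 -0.046] [ 0.014  0.019 -0.001]
plane z=a x+b y+c [-0.344  0.149 -0.02 ]
top 1548 [-0.109 -0.046 -0.012] [-0.024  0.049  0.014]
[-0.183  0.005 -0.012]
```

>>> jog_arm(
  rows=[
    {"linear": [-0.007, -0.013, -0.02], "yaw": 2, "fingers": -1},
    {"linear": [-0.02, -0.038, -0.045], "yaw": 4, "fingers": -1},
    {"linear": [-0.037, -0.07, -0.057], "yaw": 6, "fingers": -1},
    {"linear": [-0.054, -0.1, -0.057], "yaw": 8, "fingers": -1},
    {"linear": [-0.071, -0.132, -0.057], "yaw": 10, "fingers": -1},
    {"linear": [-0.088, -0.164, -0.057], "yaw": 12.5, "fingers": -1},
    {"linear": [-0.105, -0.195, -0.057], "yaw": 12.5, "fingers": -1},
    {"linear": [-0.12, -0.223, -0.057], "yaw": 12.5, "fingers": -1},
  ],
)

```text
t: 6.73
position: [0.4289, 0.0566, 0.2659]
tcp_rot: [-0.946, -2.995, 0.002]
wrist_force: [0.9, -0.0, -1.7]
gripper_width: 0.0239
finger_force: 30.0
```

>>> jog_arm(
  rows=[
    {"linear": [-0.02, -0.024, 0], "yaw": 2, "fingers": -1},
    {"linear": [-0.043, -0.051, 0], "yaw": 4, "fingers": -1},
    {"linear": [-0.066, -0.078, 0], "yaw": 6, "fingers": -1},
    {"linear": [-0.089, -0.105, 0], "yaw": 8, "fingers": -1},
    {"linear": [-0.112, -0.132, 0], "yaw": 10, "fingers": -1},
    {"linear": [-0.135, -0.16, 0], "yaw": 10, "fingers": -1},
    {"linear": [-0.15, -0.178, 0], "yaw": 10, "fingers": -1},
    {"linear": [-0.16, -0.192, 0], "yaw": 10, "fingers": -1},
  ],
)

```text
t: 7.4
position: [0.4497, -0.193, 0.2654]
tcp_rot: [-1.205, -2.899, 0.002]
wrist_force: [-0.4, -0.6, -1.4]
gripper_width: 0.0237
finger_force: 30.0
```

```bash
python3 h.py .452 -.19 .09 135
python3 - <<'E'
from h import *
s=env.get_state();M=R.from_rotvec(s['tcp_rot']).as_matrix()
p,d=env.capture('top');P=cloud(d,env.camera_params('top'))
m=mask(p,(95,60,40),(125,255,255))&(d>0)&(abs(P[...,2]-s['position'][2])<.06)
Q=(P[m]-s['position'])@M;Q=Q[np.hypot(Q[:,0],Q[:,1])<.13];print('top',len(Q),Q.min(0).round(3),Q.max(0).round(3))
print(np.linalg.lstsq(np.c_[Q[:,:2],np.ones(len(Q))],Q[:,2],rcond=None)[0].round(3))
E
```

```text
t 7.4 pos [ 0.4497 -0.193   0.2654] psi 134.85 tilt z [-0.002 -0.    -1.   ]
linear [0.0003 0.004  0.1754] yaw -0.15
top 19 [-0.065  0.043 -0.004] [-0.045  0.048  0.003]
[-0.268  0.003 -0.015]
```

>>> jog_arm(
  rows=[
    {"linear": [0, 0.003, 0.015], "yaw": 0, "fingers": -1},
    {"linear": [0, 0.003, 0.045], "yaw": 0, "fingers": -1},
    {"linear": [0, 0.003, 0.08], "yaw": 0, "fingers": -1},
    {"linear": [0, 0.003, 0.115], "yaw": 0, "fingers": -1},
    {"linear": [0, 0.003, 0.145], "yaw": 0, "fingers": -1},
    {"linear": [0, 0.003, 0.17], "yaw": 0, "fingers": -1},
    {"linear": [0, 0.003, 0.18], "yaw": 0, "fingers": -1},
    {"linear": [0, 0.003, 0.18], "yaw": 0, "fingers": -1},
  ],
)

```text
t: 8.12
position: [0.4506, -0.1868, 0.0842]
tcp_rot: [-1.198, -2.898, 0.0]
wrist_force: [-0.2, 0.6, -1.4]
gripper_width: 0.0241
finger_force: 30.0
```

>>> jog_arm(
  rows=[
    {"linear": [0, 0, 0.01], "yaw": 0, "fingers": -1},
    {"linear": [0, 0, 0.02], "yaw": 0, "fingers": -1},
    {"linear": [0, 0, 0.03], "yaw": 0, "fingers": -1},
    {"linear": [0, 0, 0.038], "yaw": 0, "fingers": -1},
    {"linear": [0, 0, 0.04], "yaw": 0, "fingers": -1},
    {"linear": [0, 0, 0.04], "yaw": 0, "fingers": -1},
    {"linear": [0, 0, 0.04], "yaw": 0, "fingers": -1},
  ],
)

```text
t: 8.7
position: [0.4529, -0.1876, 0.0469]
tcp_rot: [1.201, 2.903, -0.0]
wrist_force: [-0.3, 0.2, -1.5]
gripper_width: 0.0237
finger_force: 30.0
```

```bash
python3 h.py .452 -.19 .022 135
python3 - <<'E'
from h import *
p,d=env.capture('scene');cv2.imwrite('pics/s2.png',cv2.resize(p[110:290,150:330,::-1],None,fx=3,fy=3))
E
```

```text
t 8.7 pos [ 0.4529 -0.1876  0.0469] psi 135.05 tilt z [ 0. -0. -1.]
linear [-0.0011 -0.0023  0.0249] yaw 0.05
```

View pics/s2.png

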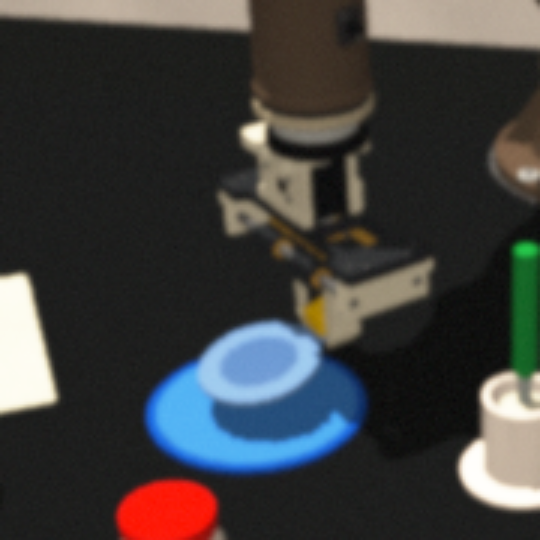

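The crop shows the lid held tilted above the mat at (265,365), with the mat centred near (255,415). Lowering slowly.

>>> jog_arm(
  rows=[
    {"linear": [-0.001, -0.002, 0.006], "yaw": 0, "fingers": -1},
    {"linear": [-0.001, -0.002, 0.013], "yaw": 0, "fingers": -1},
    {"linear": [-0.001, -0.002, 0.018], "yaw": 0, "fingers": -1},
    {"linear": [-0.001, -0.002, 0.021], "yaw": 0, "fingers": -1},
    {"linear": [-0.001, -0.002, 0.024], "yaw": 0, "fingers": -1},
    {"linear": [-0.001, -0.002, 0.027], "yaw": 0, "fingers": -1},
    {"linear": [-0.001, -0.002, 0.029], "yaw": 0, "fingers": -1},
    {"linear": [-0.001, -0.002, 0.031], "yaw": 0, "fingers": -1},
  ],
)

```text
t: 9.42
position: [0.4521, -0.1895, 0.0157]
tcp_rot: [1.201, 2.903, 0.0]
wrist_force: [-1.8, 1.9, 3.0]
gripper_width: 0.0238
finger_force: 30.0
```

>>> jog_arm(
  rows=[
    {"linear": [0, 0, 0.002], "yaw": 0, "fingers": -1},
    {"linear": [0, 0, 0.004], "yaw": 0, "fingers": -1},
    {"linear": [0, 0, 0.006], "yaw": 0, "fingers": -1},
    {"linear": [0, 0, 0.008], "yaw": 0, "fingers": -1},
    {"linear": [0, 0, 0.009], "yaw": 0, "fingers": -1},
    {"linear": [0, 0, 0.009], "yaw": 0, "fingers": -1},
  ],
)

```text
t: 9.92
position: [0.452, -0.1897, 0.0065]
tcp_rot: [-1.201, -2.903, -0.0]
wrist_force: [-0.8, 1.2, 1.9]
gripper_width: 0.024
finger_force: 30.0
```

```bash
python3 h.py .452 -.19 .0055 135
python3 - <<'E'
from h import *
for n in('scene','top'):
    p,d=env.capture(n);P=cloud(d,env.camera_params(n))
    m=mask(p,(95,60,40),(125,255,255))&(d>0)&(P[...,2]>.010)&(P[...,2]<.06)&(np.hypot(P[...,0]-.497,P[...,1]+.2355)<.07)
    Q=P[m];print(n,len(Q),cv2.minEnclosingCircle(Q[:,:2].astype(np.float32)) if len(Q) else '')
    u=np.array([-.707,.707]);q=(Q[:,:2]-[.497,-.2355])@u
    print(np.polyfit(q,Q[:,2],1).round(4))
E
```

```text
t 9.92 pos [ 0.452  -0.1897  0.0065] psi 135.05 tilt z [-0.  0. -1.]
linear [-0.0002 -0.0002  0.001 ] yaw 0.05
scene 813 ((0.48775193095207214, -0.23408988118171692), 0.05797189474105835)
[0.0339 0.018 ]
top 142 ((0.5236013531684875, -0.2233419120311737), 0.05607067421078682)
[0.0169 0.0154]
```

>>> jog_arm(
  rows=[
    {"linear": [0, 0, 0.001], "yaw": 0, "fingers": -1},
    {"linear": [0, 0, 0.001], "yaw": 0, "fingers": -0.45},
    {"linear": [0, 0, 0.001], "yaw": 0, "fingers": -0.35},
    {"linear": [0, 0, 0.001], "yaw": 0, "fingers": -0.2},
    {"linear": [0, 0, 0.001], "yaw": 0, "fingers": 0},
    {"linear": [0, 0, 0.001], "yaw": 0, "fingers": 0},
  ],
)

```text
t: 10.52
position: [0.4521, -0.1898, 0.0057]
tcp_rot: [1.201, 2.903, -0.0]
wrist_force: [-0.6, 0.2, 0.3]
gripper_width: 0.0436
finger_force: 0.0
```

>>> jog_arm(
  rows=[
    {"linear": [0, 0, -0.01], "yaw": 0, "fingers": 0},
    {"linear": [0, 0, -0.03], "yaw": 0, "fingers": 0},
    {"linear": [0, 0, -0.065], "yaw": 0, "fingers": 0},
    {"linear": [0, 0, -0.105], "yaw": 0, "fingers": 0},
    {"linear": [0, 0, -0.145], "yaw": 0, "fingers": 0},
    {"linear": [0, 0, -0.185], "yaw": 0, "fingers": 0},
    {"linear": [0, 0, -0.22], "yaw": 0, "fingers": 0},
    {"linear": [0, 0, -0.24], "yaw": 0, "fingers": 0},
  ],
)

```text
t: 11.18
position: [0.4531, -0.1896, 0.2508]
tcp_rot: [1.198, 2.898, 0.0]
wrist_force: [1.0, -0.9, -0.9]
gripper_width: 0.0463
finger_force: 0.0
```

```bash
python3 h.py .5465 -.02 .25 112
python3 - <<'E'
from w import *
for n in('scene','wrist'):
    if n=='wrist': p,d,P=wrist('w5')
    else: p,d=env.capture(n);P=cloud(d,env.camera_params(n))
    m=mask(p,(95,60,40),(125,255,255))&(d>0)&(P[...,2]>.0105)&(P[...,2]<.06)&(np.hypot(P[...,0]-.497,P[...,1]+.2355)<.07)
    Q=P[m];print(n,len(Q),cv2.minEnclosingCircle(Q[:,:2].astype(np.float32)) if len(Q) else '')
    u=np.array([-.707,.707]);q=(Q[:,:2]-[.497,-.2355])@u
    print(np.polyfit(q,Q[:,2],1).round(4))
    m=mask(p,(95,60,40),(125,255,255))&(d>0)&(P[...,2]>-.002)&(P[...,2]<.008)&(np.hypot(P[...,0]-.497,P[...,1]+.2355)<.12)
    print('mat',cv2.minEnclosingCircle(P[m][:,:2].astype(np.float32)))
E
```

```text
t 11.18 pos [ 0.4531 -0.1896  0.2508] psi 135.08 tilt z [ 0.005 -0.002 -1.   ]
linear [0.0536 0.186  0.0009] yaw 23.08
scene 801 ((0.4939042329788208, -0.22513653337955475), 0.058868929743766785)
[0.0063 0.0171]
mat ((0.49115392565727234, -0.24415798485279083), 0.0986461490392685)
wrist 2727 ((0.4982905983924866, -0.23460212349891663), 0.04809807613492012)
[-0.0097  0.0158]
mat ((0.4704428017139435, -0.23583784699440002), 0.11503211408853531)
```

Lid lies flat at (0.498, -0.235), within 2 mm of the mat's centre. Next is the brush.

>>> jog_arm(
  rows=[
    {"linear": [0.006, 0.02, 0], "yaw": 0, "fingers": 0.6},
    {"linear": [0.017, 0.055, 0], "yaw": 0, "fingers": 0.6},
    {"linear": [0.028, 0.092, 0], "yaw": 0, "fingers": 0.6},
    {"linear": [0.039, 0.13, 0], "yaw": 0, "fingers": 0.6},
    {"linear": [0.049, 0.165, 0], "yaw": 0, "fingers": 0.6},
    {"linear": [0.054, 0.186, 0], "yaw": 0, "fingers": 0.6},
    {"linear": [0.054, 0.186, 0], "yaw": 0, "fingers": 0.6},
    {"linear": [0.054, 0.186, 0], "yaw": 0, "fingers": 0.6},
  ],
)

```text
t: 11.95
position: [0.5449, -0.0185, 0.2451]
tcp_rot: [-1.196, -2.904, -0.0]
wrist_force: [-0.3, -0.4, -0.1]
gripper_width: 0.0734
finger_force: 0.0
```

```bash
cat > br.py <<'E'
from w import *
p,d,P=wrist(sys.argv[1])
m=mask(p,(45,100,20),(80,255,255))&(d>0)&(P[...,2]>.08)&(np.hypot(P[...,0]-.546,P[...,1]+.02)<.03)
Q=P[m];T=Q[Q[:,2]>Q[:,2].max()-.006];print(len(Q),Q[:,2].max(),'top',T.mean(0).round(4),len(T),cv2.minEnclosingCircle(T[:,:2].astype(np.float32)))
S=P[(d>0)&(P[...,2]>.06)&(P[...,2]<.08)&(np.hypot(P[...,0]-.546,P[...,1]+.02)<.04)];print('stand',len(S),cv2.minEnclosingCircle(S[:,:2].astype(np.float32)) if len(S) else '')
print(env.get_state()['joint_pos'].round(2))
go(.546,-.0193,.139,135)
E
python3 br.py w6
```

```text
1571 0.1895079119215562 top [ 0.5455 -0.0189  0.1872] 765 ((0.5461882948875427, -0.019435880705714226), 0.00886064674705267)
stand 1771 ((0.5465768575668335, -0.021079521626234055), 0.029024522751569748)
[ 0.37  0.35 -0.56  1.71  0.2   1.15  0.53]
t 12.0 pos [ 0.5445 -0.0201  0.2451] psi 135.1 tilt z [-0.002 -0.    -1.   ]
linear [-0.0006  0.0018  0.1061] yaw 0.1
```

>>> jog_arm(
  rows=[
    {"linear": [-0.0005, 0.0015, 0.015], "yaw": 0, "fingers": 0.4},
    {"linear": [-0.0005, 0.0015, 0.04], "yaw": 0, "fingers": 0.3},
    {"linear": [-0.0005, 0.0015, 0.07], "yaw": 0, "fingers": 0.2},
    {"linear": [-0.0005, 0.0015, 0.095], "yaw": 0, "fingers": 0.1},
    {"linear": [-0.0005, 0.0015, 0.106], "yaw": 0, "fingers": 0},
    {"linear": [-0.0005, 0.0015, 0.106], "yaw": 0, "fingers": 0},
    {"linear": [-0.0005, 0.0015, 0.106], "yaw": 0, "fingers": 0},
  ],
)

```text
t: 12.58
position: [0.5464, -0.0201, 0.1401]
tcp_rot: [-1.203, -2.902, 0.001]
wrist_force: [-0.0, 0.1, -0.6]
gripper_width: 0.0464
finger_force: 0.0
```

```bash
python3 h.py .546 -.0193 .139 135
```

```text
t 12.58 pos [ 0.5464 -0.0201  0.1401] psi 134.98 tilt z [-0.001 -0.    -1.   ]
linear [0.0009 0.0003 0.0011] yaw -0.02
```

>>> jog_arm(
  rows=[
    {"linear": [0.001, 0, 0.001], "yaw": 0, "fingers": -0.3},
    {"linear": [0.001, 0, 0.001], "yaw": 0, "fingers": -0.5},
    {"linear": [0.001, 0, 0.001], "yaw": 0, "fingers": -0.7},
    {"linear": [0.001, 0, 0.001], "yaw": 0, "fingers": -1},
    {"linear": [0.001, 0, 0.001], "yaw": 0, "fingers": -1},
    {"linear": [0.001, 0, 0.001], "yaw": 0, "fingers": -1},
    {"linear": [0.001, 0, 0.001], "yaw": 0, "fingers": -1},
    {"linear": [0.001, 0, 0.001], "yaw": 0, "fingers": -1},
  ],
)

```text
t: 13.25
position: [0.5463, -0.0185, 0.1392]
tcp_rot: [1.201, 2.902, 0.0]
wrist_force: [-1.0, 0.2, 5.3]
gripper_width: 0.0177
finger_force: 30.0
```

```bash
python3 h.py .546 -.0193 .139 135
```

```text
t 13.25 pos [ 0.5463 -0.0185  0.1392] psi 135.05 tilt z [ 0.001 -0.    -1.   ]
linear [-0.0004 -0.0008  0.0002] yaw 0.05
```

>>> jog_arm(
  rows=[
    {"linear": [0, 0, -0.01], "yaw": 0, "fingers": -1},
    {"linear": [0, 0, -0.03], "yaw": 0, "fingers": -1},
    {"linear": [0, 0, -0.055], "yaw": 0, "fingers": -1},
    {"linear": [0, 0, -0.085], "yaw": 0, "fingers": -1},
    {"linear": [0, 0, -0.115], "yaw": 0, "fingers": -1},
    {"linear": [0, 0, -0.14], "yaw": 0, "fingers": -1},
    {"linear": [0, 0, -0.155], "yaw": 0, "fingers": -1},
    {"linear": [0, 0, -0.155], "yaw": 0, "fingers": -1},
  ],
)

```text
t: 13.92
position: [0.5473, -0.018, 0.2977]
tcp_rot: [1.199, 2.898, 0.003]
wrist_force: [-0.2, 0.4, -1.0]
gripper_width: 0.0175
finger_force: 30.0
```

```bash
python3 h.py .48 .2797 .295 135
python3 - <<'E'
from h import *
for n in('top','scene'):
    p,d=env.capture(n);P=cloud(d,env.camera_params(n))
    rr=np.hypot(P[...,0]-.48,P[...,1]-.2797)
    m=(d>0)&(P[...,2]>.098)&(P[...,2]<.11)&(rr<.06);Q=P[m]
    print(n,len(Q),cv2.minEnclosingCircle(Q[:,:2].astype(np.float32)),circ(Q[:,:2]))
    m=(d>0)&(P[...,2]>.01)&(P[...,2]<.08)&(rr<.036);Q=P[m];print('floor',len(Q),Q.mean(0) if len(Q) else '', np.percentile(Q[:,2],[5,50,95]) if len(Q) else '')
E
```

```text
t 13.92 pos [ 0.5473 -0.018   0.2977] psi 135.06 tilt z [ 0.006  0.    -1.   ]
linear [0.2579 0.1631 0.0023] yaw 0.06
top 281 ((0.486323744058609, 0.2761022746562958), 0.05198872834444046) (array([0.48219134, 0.27864529]), np.float64(0.043612914015483596))
floor 688 [0.48110689 0.28196615 0.0535684 ] [0.04895769 0.05356323 0.05827332]
scene 429 ((0.4845469892024994, 0.27710798382759094), 0.05469285696744919) (array([0.48527358, 0.27553286]), np.float64(0.04511565992300983))
floor 3 [0.45220427 0.30123597 0.07239299] [0.0673682  0.07029535 0.07888613]
```

>>> jog_arm(
  rows=[
    {"linear": [0.02, 0.013, 0], "yaw": 0, "fingers": -1},
    {"linear": [0.05, 0.032, 0], "yaw": 0, "fingers": -1},
    {"linear": [0.083, 0.053, 0], "yaw": 0, "fingers": -1},
    {"linear": [0.116, 0.075, 0], "yaw": 0, "fingers": -1},
    {"linear": [0.15, 0.096, 0], "yaw": 0, "fingers": -1},
    {"linear": [0.183, 0.117, 0], "yaw": 0, "fingers": -1},
    {"linear": [0.216, 0.138, 0], "yaw": 0, "fingers": -1},
    {"linear": [0.24, 0.154, 0], "yaw": 0, "fingers": -1},
  ],
)

```text
t: 14.68
position: [0.4824, 0.263, 0.2923]
tcp_rot: [-1.196, -2.902, 0.002]
wrist_force: [0.5, 0.9, -0.4]
gripper_width: 0.0172
finger_force: 30.0
```

>>> jog_arm(
  rows=[
    {"linear": [0.012, 0.008, 0], "yaw": 0, "fingers": -1},
    {"linear": [0.016, 0.01, 0], "yaw": 0, "fingers": -1},
    {"linear": [0.016, 0.01, 0], "yaw": 0, "fingers": -1},
    {"linear": [0.016, 0.01, 0], "yaw": 0, "fingers": -1},
  ],
)

```text
t: 15.02
position: [0.4807, 0.277, 0.2926]
tcp_rot: [-1.202, -2.902, 0.003]
wrist_force: [0.5, -0.2, -1.3]
gripper_width: 0.0172
finger_force: 30.0
```

```bash
python3 h.py .482 .279 .26 135;python3 - <<'E'
from h import *
p,d=env.capture('scene');cv2.imwrite('pics/s3.png',cv2.resize(p[110:290,380:560,::-1],None,fx=3,fy=3))
c=env.camera_params('scene');P=cloud(d,c)
m=mask(p,(45,100,20),(80,255,255))&(d>0)&(P[...,2]>.15)&(np.hypot(P[...,0]-.482,P[...,1]-.279)<.05)
Q=P[m];print('handle',len(Q))
for a,b in((.2,.23),(.23,.26),(.26,.3)):
    k=Q[(Q[:,2]>a)&(Q[:,2]<b)];print(len(k),k.mean(0).round(4) if len(k) else '')
k=P[(d>0)&(P[...,2]>.155)&(P[...,2]<.21)&(np.hypot(P[...,0]-.482,P[...,1]-.279)<.04)];print('head',len(k),k.mean(0),k[:,2].min())
E
```

```text
t 15.02 pos [0.4807 0.277  0.2926] psi 135.01 tilt z [-0.001 -0.002 -1.   ]
linear [0.0005 0.0024 0.0326] yaw 0.01
handle 379
0 
67 [0.4865 0.274  0.2521]
164 [0.4867 0.2739 0.2789]
head 345 [0.4917594  0.27307212 0.18788975] 0.16525262632612248
```

View pics/s3.png

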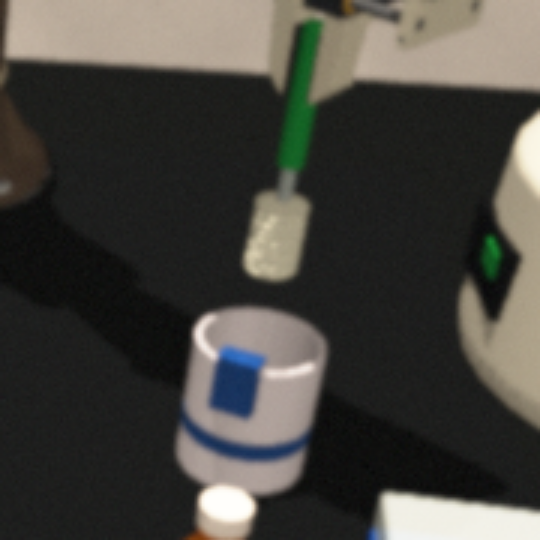

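The crop shows the brush hanging upright with its head at (278,235), above the open canister mouth at (260,345). Lowering it in.

>>> jog_arm(
  rows=[
    {"linear": [0, 0.002, 0.01], "yaw": 0, "fingers": -1},
    {"linear": [0, 0.002, 0.03], "yaw": 0, "fingers": -1},
    {"linear": [0, 0.002, 0.055], "yaw": 0, "fingers": -1},
    {"linear": [0, 0.002, 0.075], "yaw": 0, "fingers": -1},
    {"linear": [0, 0.002, 0.088], "yaw": 0, "fingers": -1},
    {"linear": [0, 0.002, 0.092], "yaw": 0, "fingers": -1},
    {"linear": [0, 0.002, 0.092], "yaw": 0, "fingers": -1},
    {"linear": [0, 0.002, 0.092], "yaw": 0, "fingers": -1},
  ],
)

```text
t: 15.73
position: [0.4825, 0.2794, 0.202]
tcp_rot: [1.202, 2.902, 0.0]
wrist_force: [0.3, -0.2, -0.5]
gripper_width: 0.0173
finger_force: 30.0
```

>>> jog_arm(
  rows=[
    {"linear": [0, 0, 0.003], "yaw": 0, "fingers": -1},
    {"linear": [0, 0, 0.006], "yaw": 0, "fingers": -1},
    {"linear": [0, 0, 0.008], "yaw": 0, "fingers": -1},
    {"linear": [0, 0, 0.01], "yaw": 0, "fingers": -1},
    {"linear": [0, 0, 0.01], "yaw": 0, "fingers": -1},
    {"linear": [0, 0, 0.01], "yaw": 0, "fingers": -1},
  ],
)

```text
t: 16.23
position: [0.482, 0.2798, 0.1917]
tcp_rot: [1.201, 2.903, -0.0]
wrist_force: [-0.4, 1.3, -1.2]
gripper_width: 0.0176
finger_force: 30.0
```

>>> jog_arm(
  rows=[
    {"linear": [0, 0, 0.002], "yaw": 0, "fingers": -1},
    {"linear": [0, 0, 0.004], "yaw": 0, "fingers": -1},
    {"linear": [0, 0, 0.004], "yaw": 0, "fingers": -1},
    {"linear": [0, 0, 0.004], "yaw": 0, "fingers": -1},
  ],
)

```text
t: 16.57
position: [0.4819, 0.2798, 0.1876]
tcp_rot: [-1.201, -2.903, 0.0]
wrist_force: [-1.0, -0.0, -0.4]
gripper_width: 0.0173
finger_force: 30.0
```

>>> jog_arm(
  rows=[
    {"linear": [0, 0, 0.001], "yaw": 0, "fingers": -1},
    {"linear": [0, 0, 0.002], "yaw": 0, "fingers": -1},
    {"linear": [0, 0, 0.003], "yaw": 0, "fingers": -1},
    {"linear": [0, 0, 0.003], "yaw": 0, "fingers": -1},
    {"linear": [0, 0, 0.003], "yaw": 0, "fingers": -1},
  ],
)

```text
t: 16.98
position: [0.482, 0.2798, 0.1847]
tcp_rot: [-1.201, -2.903, 0.0]
wrist_force: [0.5, 0.6, -0.9]
gripper_width: 0.0175
finger_force: 30.0
```

>>> jog_arm(
  rows=[
    {"linear": [0, 0, 0.001], "yaw": 0, "fingers": -1},
    {"linear": [0, 0, 0.002], "yaw": 0, "fingers": -1},
    {"linear": [0, 0, 0.003], "yaw": 0, "fingers": -1},
    {"linear": [0, 0, 0.003], "yaw": 0, "fingers": -1},
    {"linear": [0, 0, 0.003], "yaw": 0, "fingers": -1},
  ],
)

```text
t: 17.4
position: [0.4821, 0.2799, 0.1818]
tcp_rot: [1.201, 2.903, 0.0]
wrist_force: [0.1, -0.3, 1.8]
gripper_width: 0.0172
finger_force: 30.0
```

>>> jog_arm(
  rows=[
    {"linear": [0, 0, 0.001], "yaw": 0, "fingers": -1},
    {"linear": [0, 0, 0.002], "yaw": 0, "fingers": -1},
    {"linear": [0, 0, 0.002], "yaw": 0, "fingers": -1},
    {"linear": [0, 0, 0.002], "yaw": 0, "fingers": -1},
  ],
)

```text
t: 17.73
position: [0.4821, 0.2799, 0.1798]
tcp_rot: [1.201, 2.903, 0.0]
wrist_force: [-0.9, -0.7, 2.1]
gripper_width: 0.0177
finger_force: 30.0
```

>>> jog_arm(
  rows=[
    {"linear": [0, 0, 0], "yaw": 0, "fingers": -1},
    {"linear": [0, 0, 0], "yaw": 0, "fingers": -1},
  ],
)

```text
t: 17.9
position: [0.4821, 0.2799, 0.1798]
tcp_rot: [1.201, 2.903, 0.0]
wrist_force: [-0.4, 0.4, 2.7]
gripper_width: 0.0176
finger_force: 30.0
```

>>> jog_arm(
  rows=[
    {"linear": [0, 0, 0.001], "yaw": 0, "fingers": -1},
    {"linear": [0, 0, 0.0015], "yaw": 0, "fingers": -1},
    {"linear": [0, 0, 0.0015], "yaw": 0, "fingers": -1},
    {"linear": [0, 0, 0.0015], "yaw": 0, "fingers": -1},
    {"linear": [0, 0, 0.0015], "yaw": 0, "fingers": -1},
  ],
)

```text
t: 18.32
position: [0.4821, 0.2799, 0.1783]
tcp_rot: [1.201, 2.903, 0.0]
wrist_force: [-0.8, -0.3, 3.7]
gripper_width: 0.0174
finger_force: 30.0
```

>>> jog_arm(
  rows=[
    {"linear": [0, 0, -0.008], "yaw": 0, "fingers": -1},
    {"linear": [0, 0, -0.02], "yaw": 0, "fingers": -1},
    {"linear": [0, 0, -0.035], "yaw": 0, "fingers": -1},
    {"linear": [0, 0, -0.047], "yaw": 0, "fingers": -1},
    {"linear": [0, 0, -0.054], "yaw": 0, "fingers": -1},
    {"linear": [0, 0, -0.054], "yaw": 0, "fingers": -1},
    {"linear": [0, 0, -0.054], "yaw": 0, "fingers": -1},
    {"linear": [0, 0, -0.054], "yaw": 0, "fingers": -1},
  ],
)

```text
t: 18.98
position: [0.4818, 0.2794, 0.2316]
tcp_rot: [-1.201, -2.902, 0.001]
wrist_force: [-0.2, -0.3, -1.2]
gripper_width: 0.0174
finger_force: 30.0
```

>>> jog_arm(
  rows=[
    {"linear": [0, 0, 0.01], "yaw": 0, "fingers": -1},
    {"linear": [0, 0, 0.025], "yaw": 0, "fingers": -1},
    {"linear": [0, 0, 0.038], "yaw": 0, "fingers": -1},
    {"linear": [0, 0, 0.044], "yaw": 0, "fingers": -1},
    {"linear": [0, 0, 0.046], "yaw": 0, "fingers": -1},
    {"linear": [0, 0, 0.046], "yaw": 0, "fingers": -1},
    {"linear": [0, 0, 0.046], "yaw": 0, "fingers": -1},
  ],
)

```text
t: 19.57
position: [0.4821, 0.2801, 0.1864]
tcp_rot: [-1.201, -2.903, -0.0]
wrist_force: [0.5, 0.0, -1.5]
gripper_width: 0.0175
finger_force: 30.0
```

>>> jog_arm(
  rows=[
    {"linear": [0, 0, 0.002], "yaw": 0, "fingers": -1},
    {"linear": [0, 0, 0.004], "yaw": 0, "fingers": -1},
    {"linear": [0, 0, 0.006], "yaw": 0, "fingers": -1},
    {"linear": [0, 0, 0.008], "yaw": 0, "fingers": -1},
    {"linear": [0, 0, 0.008], "yaw": 0, "fingers": -1},
    {"linear": [0, 0, 0.008], "yaw": 0, "fingers": -1},
    {"linear": [0, 0, 0.008], "yaw": 0, "fingers": -1},
  ],
)

```text
t: 20.15
position: [0.4824, 0.2802, 0.1786]
tcp_rot: [1.201, 2.902, 0.001]
wrist_force: [0.6, 0.2, 4.1]
gripper_width: 0.0174
finger_force: 30.0
```

>>> jog_arm(
  rows=[
    {"linear": [0, 0, -0.008], "yaw": 0, "fingers": -1},
    {"linear": [0, 0, -0.02], "yaw": 0, "fingers": -1},
    {"linear": [0, 0, -0.035], "yaw": 0, "fingers": -1},
    {"linear": [0, 0, -0.047], "yaw": 0, "fingers": -1},
    {"linear": [0, 0, -0.054], "yaw": 0, "fingers": -1},
    {"linear": [0, 0, -0.054], "yaw": 0, "fingers": -1},
    {"linear": [0, 0, -0.054], "yaw": 0, "fingers": -1},
    {"linear": [0, 0, -0.054], "yaw": 0, "fingers": -1},
  ],
)

```text
t: 20.82
position: [0.4818, 0.2794, 0.2316]
tcp_rot: [-1.201, -2.902, 0.002]
wrist_force: [0.6, 0.1, -1.7]
gripper_width: 0.0176
finger_force: 30.0
```

>>> jog_arm(
  rows=[
    {"linear": [0, 0, 0.01], "yaw": 0, "fingers": -1},
    {"linear": [0, 0, 0.025], "yaw": 0, "fingers": -1},
    {"linear": [0, 0, 0.038], "yaw": 0, "fingers": -1},
    {"linear": [0, 0, 0.046], "yaw": 0, "fingers": -1},
    {"linear": [0, 0, 0.05], "yaw": 0, "fingers": -1},
    {"linear": [0, 0, 0.054], "yaw": 0, "fingers": -1},
    {"linear": [0, 0, 0.054], "yaw": 0, "fingers": -1},
    {"linear": [0, 0, 0.054], "yaw": 0, "fingers": -1},
  ],
)

```text
t: 21.48
position: [0.4819, 0.2798, 0.1786]
tcp_rot: [1.201, 2.903, -0.0]
wrist_force: [-1.7, -2.2, 3.9]
gripper_width: 0.0174
finger_force: 30.0
```

>>> jog_arm(
  rows=[
    {"linear": [0, 0, 0], "yaw": 0, "fingers": -1},
    {"linear": [0, 0, -0.01], "yaw": 0, "fingers": -1},
    {"linear": [0, 0, -0.022], "yaw": 0, "fingers": -1},
    {"linear": [0, 0, -0.037], "yaw": 0, "fingers": -1},
    {"linear": [0, 0, -0.049], "yaw": 0, "fingers": -1},
    {"linear": [0, 0, -0.054], "yaw": 0, "fingers": -1},
    {"linear": [0, 0, -0.054], "yaw": 0, "fingers": -1},
    {"linear": [0, 0, -0.054], "yaw": 0, "fingers": -1},
  ],
)

```text
t: 22.15
position: [0.4822, 0.2798, 0.2324]
tcp_rot: [1.201, 2.902, 0.001]
wrist_force: [-0.0, -0.3, -1.4]
gripper_width: 0.0176
finger_force: 30.0
```

>>> jog_arm(
  rows=[
    {"linear": [0, 0, -0.01], "yaw": 0, "fingers": -1},
    {"linear": [0, 0, -0.03], "yaw": 0, "fingers": -1},
    {"linear": [0, 0, -0.05], "yaw": 0, "fingers": -1},
    {"linear": [0, 0, -0.06], "yaw": 0, "fingers": -1},
    {"linear": [0, 0, -0.06], "yaw": 0, "fingers": -1},
  ],
)

```text
t: 22.57
position: [0.4827, 0.2807, 0.2944]
tcp_rot: [1.2, 2.901, 0.004]
wrist_force: [-0.6, -0.4, -1.3]
gripper_width: 0.0175
finger_force: 30.0
```

```bash
python3 h.py .5465 -.0205 .295 135
python3 - <<'E'
from h import *
p,d=env.capture('top');P=cloud(d,env.camera_params('top'))
m=(d>0)&(P[...,2]>.062)&(P[...,2]<.078)&(np.hypot(P[...,0]-.546,P[...,1]+.02)<.045);Q=P[m]
print('stand',len(Q),circ(Q[:,:2]),cv2.minEnclosingCircle(Q[:,:2].astype(np.float32)))
E
```

```text
t 22.57 pos [0.4827 0.2807 0.2944] psi 135.05 tilt z [ 0.003  0.002 -1.   ]
linear [-0.2579 -0.1681 -0.001 ] yaw 0.05
stand 162 (array([ 0.54588818, -0.02053393]), np.float64(0.026239175913092477)) ((0.5465495586395264, -0.02062266133725643), 0.02918872982263565)
```

Three scrub strokes are done, each pressing about 6 mm. Now the brush goes back to the stand.

>>> jog_arm(
  rows=[
    {"linear": [-0.02, -0.013, 0], "yaw": 0, "fingers": -1},
    {"linear": [-0.05, -0.033, 0], "yaw": 0, "fingers": -1},
    {"linear": [-0.083, -0.054, 0], "yaw": 0, "fingers": -1},
    {"linear": [-0.116, -0.076, 0], "yaw": 0, "fingers": -1},
    {"linear": [-0.15, -0.098, 0], "yaw": 0, "fingers": -1},
    {"linear": [-0.183, -0.119, 0], "yaw": 0, "fingers": -1},
    {"linear": [-0.216, -0.141, 0], "yaw": 0, "fingers": -1},
    {"linear": [-0.24, -0.156, 0], "yaw": 0, "fingers": -1},
  ],
)

```text
t: 23.28
position: [0.5412, -0.0048, 0.2905]
tcp_rot: [-1.205, -2.9, 0.004]
wrist_force: [0.5, 0.5, -1.1]
gripper_width: 0.0177
finger_force: 30.0
```

>>> jog_arm(
  rows=[
    {"linear": [-0.012, -0.008, 0], "yaw": 0, "fingers": -1},
    {"linear": [-0.018, -0.012, 0], "yaw": 0, "fingers": -1},
    {"linear": [-0.018, -0.012, 0], "yaw": 0, "fingers": -1},
    {"linear": [-0.018, -0.012, 0], "yaw": 0, "fingers": -1},
    {"linear": [-0.018, -0.012, 0], "yaw": 0, "fingers": -1},
  ],
)

```text
t: 23.7
position: [0.5455, -0.0193, 0.2919]
tcp_rot: [-1.197, -2.904, -0.001]
wrist_force: [-0.8, 0.6, -2.1]
gripper_width: 0.0174
finger_force: 30.0
```

```bash
python3 h.py .5465 -.0205 .295 135
python3 - <<'E'
from h import *
p,d=env.capture('scene');P=cloud(d,env.camera_params('scene'))
near=(d>0)&(np.hypot(P[...,0]-.546,P[...,1]+.02)<.04)
g=mask(p,(45,100,20),(80,255,255))&near
for a,b,m in((.155,.21,near),(.245,.265,g),(.27,.3,g),(.06,.08,near)):
    k=P[m&(P[...,2]>a)&(P[...,2]<b)];print(a,len(k),k.mean(0).round(4),k.min(0).round(4))
E
```

```text
t 23.7 pos [ 0.5455 -0.0193  0.2919] psi 135.2 tilt z [-0.001  0.001 -1.   ]
linear [-0.0016 -0.0001 -0.0031] yaw 0.2
0.155 344 [ 0.5566 -0.0192  0.1877] [ 0.5407 -0.0372  0.1626]
0.245 82 [ 0.5514 -0.0191  0.2552] [ 0.5434 -0.0271  0.2451]
0.27 106 [ 0.5518 -0.0203  0.2829] [ 0.5412 -0.0305  0.2701]
0.06 301 [ 0.5476 -0.0221  0.0675] [ 0.5168 -0.05    0.06  ]
```

>>> jog_arm(
  rows=[
    {"linear": [-0.0015, 0, 0.01], "yaw": 0, "fingers": -1},
    {"linear": [-0.0015, 0, 0.03], "yaw": 0, "fingers": -1},
    {"linear": [-0.0015, 0, 0.055], "yaw": 0, "fingers": -1},
    {"linear": [-0.0015, 0, 0.07], "yaw": 0, "fingers": -1},
    {"linear": [-0.0015, 0, 0.075], "yaw": 0, "fingers": -1},
    {"linear": [-0.0015, 0, 0.075], "yaw": 0, "fingers": -1},
    {"linear": [-0.0015, 0, 0.075], "yaw": 0, "fingers": -1},
  ],
)

```text
t: 24.33
position: [0.5472, -0.0218, 0.2175]
tcp_rot: [1.2, 2.903, 0.0]
wrist_force: [0.5, 0.9, -0.6]
gripper_width: 0.0174
finger_force: 30.0
```

```bash
python3 h.py .5465 -.0205 .141 135
```

```text
t 24.33 pos [ 0.5472 -0.0218  0.2175] psi 135.09 tilt z [ 0.  0. -1.]
linear [0.0014 0.0004 0.0765] yaw 0.09
```

>>> jog_arm(
  rows=[
    {"linear": [0.001, 0, 0.012], "yaw": 0, "fingers": -1},
    {"linear": [0.001, 0, 0.03], "yaw": 0, "fingers": -1},
    {"linear": [0.001, 0, 0.048], "yaw": 0, "fingers": -1},
    {"linear": [0.001, 0, 0.06], "yaw": 0, "fingers": -1},
    {"linear": [0.001, 0, 0.068], "yaw": 0, "fingers": -1},
    {"linear": [0.001, 0, 0.071], "yaw": 0, "fingers": -1},
    {"linear": [0.001, 0, 0.071], "yaw": 0, "fingers": -1},
    {"linear": [0.001, 0, 0.071], "yaw": 0, "fingers": -1},
  ],
)

```text
t: 25.0
position: [0.5469, -0.0215, 0.1471]
tcp_rot: [1.2, 2.902, 0.001]
wrist_force: [-0.2, 0.1, -0.4]
gripper_width: 0.0169
finger_force: 30.0
```

>>> jog_arm(
  rows=[
    {"linear": [0, 0, 0.002], "yaw": 0, "fingers": -1},
    {"linear": [0, 0, 0.004], "yaw": 0, "fingers": -1},
    {"linear": [0, 0, 0.006], "yaw": 0, "fingers": -1},
    {"linear": [0, 0, 0.007], "yaw": 0, "fingers": -1},
    {"linear": [0, 0, 0.007], "yaw": 0, "fingers": -1},
    {"linear": [0, 0, 0.007], "yaw": 0, "fingers": -1},
  ],
)

```text
t: 25.5
position: [0.5463, -0.0217, 0.1393]
tcp_rot: [1.201, 2.903, 0.0]
wrist_force: [-0.1, 0.5, -1.0]
gripper_width: 0.0175
finger_force: 30.0
```

>>> jog_arm(
  rows=[
    {"linear": [0, 0, 0.0005], "yaw": 0, "fingers": -1},
    {"linear": [0, 0, 0.001], "yaw": 0, "fingers": -1},
    {"linear": [0, 0, 0.001], "yaw": 0, "fingers": -1},
    {"linear": [0, 0, 0.001], "yaw": 0, "fingers": -1},
  ],
)

```text
t: 25.83
position: [0.5467, -0.0217, 0.1392]
tcp_rot: [1.201, 2.902, 0.0]
wrist_force: [-1.8, -0.2, 9.5]
gripper_width: 0.0174
finger_force: 30.0
```

Contact with the stand floor is confirmed. I'll back off 0.5 mm, release and rise.

>>> jog_arm(
  rows=[
    {"linear": [0, 0, -0.0006], "yaw": 0, "fingers": -1},
    {"linear": [0, 0, -0.0006], "yaw": 0, "fingers": -0.6},
    {"linear": [0, 0, -0.0006], "yaw": 0, "fingers": -0.5},
    {"linear": [0, 0, -0.0006], "yaw": 0, "fingers": -0.3},
    {"linear": [0, 0, -0.0006], "yaw": 0, "fingers": -0.1},
    {"linear": [0, 0, -0.0006], "yaw": 0, "fingers": 0},
    {"linear": [0, 0, -0.0006], "yaw": 0, "fingers": 0},
    {"linear": [0, 0, -0.0006], "yaw": 0, "fingers": 0},
  ],
)

```text
t: 26.5
position: [0.5462, -0.0217, 0.1388]
tcp_rot: [-1.201, -2.903, 0.0]
wrist_force: [0.9, 0.1, 0.5]
gripper_width: 0.0454
finger_force: 0.0
```

>>> jog_arm(
  rows=[
    {"linear": [0, 0, -0.01], "yaw": 0, "fingers": 0},
    {"linear": [0, 0, -0.03], "yaw": 0, "fingers": 0},
    {"linear": [0, 0, -0.06], "yaw": 0, "fingers": 0},
    {"linear": [0, 0, -0.09], "yaw": 0, "fingers": 0},
    {"linear": [0, 0, -0.12], "yaw": 0, "fingers": 0},
    {"linear": [0, 0, -0.14], "yaw": 0, "fingers": 0},
    {"linear": [0, 0, -0.14], "yaw": 0, "fingers": 0},
    {"linear": [0, 0, -0.14], "yaw": 0, "fingers": 0},
  ],
)

```text
t: 27.17
position: [0.5469, -0.0215, 0.2806]
tcp_rot: [1.2, 2.9, 0.002]
wrist_force: [-0.2, -0.3, -0.4]
gripper_width: 0.0456
finger_force: 0.0
```

```bash
python3 br.py w7
python3 - <<'E'
from h import *
p,d=env.capture('scene');cv2.imwrite('pics/s4.png',p[:,:,::-1])
E
```

```text
881 0.18931655722489707 top [ 0.5466 -0.0213  0.1873] 595 ((0.5469557046890259, -0.021896081045269966), 0.008952733129262924)
stand 1456 ((0.546768844127655, -0.021195851266384125), 0.02912142686545849)
[ 0.38  0.33 -0.58  1.65  0.19  1.22  0.55]
t 27.22 pos [ 0.5462 -0.0217  0.2792] psi 135.05 tilt z [ 0.001 -0.    -1.   ]
linear [0.0019 0.0015 0.1402] yaw 0.05
```

View pics/s4.png

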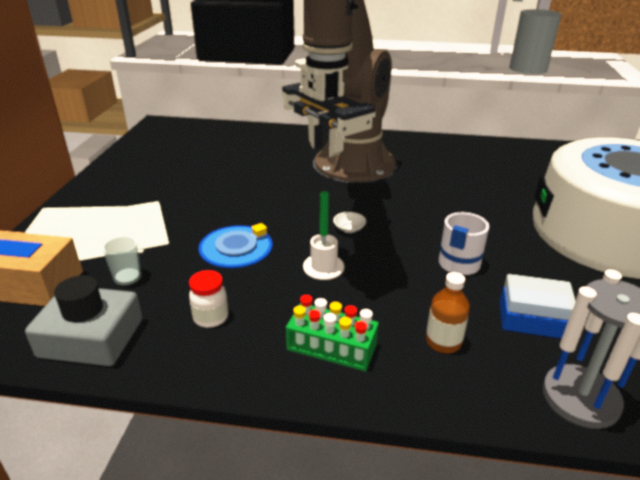

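The lid lies right way up in the mat's middle at (236,242). The brush stands in its stand at (324,215), the canister is upright at (464,243), and the gripper is clear. Handing in.

```bash
python3 -c "
from bench import env
print(env.job_done())"
```

```text
the job is handed in; nothing more can be done
None
```

I handed the job in at about 27 s: the lid is flat and right way up, within 2 mm of the mat's centre; the canister was scrubbed three times, each press about 6 mm; the brush stands head down in its stand, and the canister stands upright.

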